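Free the bench air outlet

ROBOT

A 6-joint arm with a two-finger parallel gripper is mounted at the origin on the work surface. World frame = base frame: x ahead of the robot, y to its left, z up, the work surface at z = 0. Lengths are in m, angles in rad, forces in N, time in s.
With the tool pointing down it reaches from about 0.35 to 0.975 m from the base axis. Payload 4.9 kg.
Tool frame: the origin (TCP) lies on the centre line of the jaws, within the pads' length; the fingertips stand 14 mm ahead of it and the grasp point (between the pads) lies 5 mm behind it; y points along the fingers, z is the direction in which the jaws open and shut, and the axes are right-handed (so a half turn about y gives the same grasp; the last joint's range is limited). The gripper opens to 85 mm and grips with 20 to 120 N. Pads are 22 mm wide; open, the fingers measure 114 mm over their backs; the gripper's body (76 mm by 85 mm) begins 54 mm behind the grasp point. The pads swing forward as they close: fully open they stand 13 mm farther back than shut.
Start: joints at [1.218, 0.053, 1.613, -0, 1.476, -0.119], TCP at [0.145, 0.608, 0.245] pointing down, gripper open.
Joint ranges: [-3.01, 3.01], [-1.01, 2.22], [0.06, 2.58], [-1.02, 4.17], [0.09, 2.62], [-3.14, 3.14]. Speed limits (rad/s): [2.57, 2.57, 3.14, 3.14, 3.14, 3.14].

INTERFACE

Orientations are given as a rotation vector (axis times angle).
In Python, from station import ctrl gives the robot as it stands.
- The arm moves only by the tool servo_tool, never from a script. Its arguments are lists of equal length, an entry for each row: "delta_pos": the shift along the tool's x, y, z in m, a list of three; "dr": the turn, a rotation vector about the tool's x, y, z in degrees, a list of three; "grip": the opening, from 0 (shut) to 1 (fully open). In form: {"delta_pos": [[x, y, z], ...], "dr": [[rx, ry, rz], ...], "grip": [grip, ...]}. A call has 1 to 5 rows; each row shifts and turns the pose as measured when the row begins, along the tool's axes as they then stand; what a row does not reach is not made up. A row lasts 1/8 s, in which the tool goes at most 62.5 mm and 10.7 degrees, less where a joint would pass 70% of its speed; a pose out of reach is approached as far as the arm can. A call is refused whole if a number of a shift passes 0.0625 or a number of a turn 10.7, either way. A call with a gripper value outside its range is refused whole. The fingers move at their own pace and stop on an object; "grip_force" is the grip in N (left out, the last holds). Time passes only in rows, so rows that do not move let the fingers close. It gives the time, the measured TCP pose, the force and the opening at its end, in the units of the state.
- ctrl.get_obs(): the state, without advancing time (a new reading comes with each control period).
- ctrl.get_image(name): name is "scene" or "side" or "wrist"; returns the picture (400x640x3 uint8, red, green, blue); there is no depth.
- ctrl.camera_params(name): a dict with "fovy" (degrees; the focal length in pixels is half the picture's height over the tangent of half this angle, whatever the lens; pixels are square), "cx", "cy" (the principal point, pixels), "eye" and "rotation" of the camera in the world. Camera axes: x right, y down, z forward; pixel columns grow to the right and rows downward; lengths in m; the calibration is good to about 2 mm. The wrist camera is an equidistant fisheye: a pixel r from the principal point sees the ray r / f radians off the axis. A picture is of the moment at which its call begins: read the wrist's pose just before it. camera_params takes no time and is no camera call; for the wrist camera it gives the pose at the moment of the call.
- ctrl.finish_job(): hands the job in, once; it reports no verdict.
Trained networks look in the newest picture that a camera, given by its name, has taken for a name from the list of things; names that differ only in an ending like _2 or _b are one class to them, and where a whole thing is asked for, a point or a joint stands for the part that bears it (a point fixed in the world has none). Each returns a list of dicts, best first, with "score" (0 to 1); they miss things now and then, are a little off and sometimes report something else, mostly with a low value. They report only what shows in the picture. A call takes as long as a camera call.
- ctrl.masks_of(camera, label): "pixels" (400x640 bool, what is visible of it) and "extent" ([left, top, right, bottom] in pixels, round what is visible of it).
The state is a dict: "t": time; "q": joint angles; "dq": joint speeds; "effort": joint torques, N m; "tool_pos": TCP position; "tool_rot": TCP orientation; "contact_force": force on the tool from outside, world axes, zero at the start; "wrist_torque": the same for the moment, N m; "opening": finger opening in m.
Only numpy, scipy, OpenCV 4.12 (cv2) and the standard library are available. Lean on these libraries where they do the work, as an engineer would, in place of code of your own. Each camera call takes 0.05 s, during which the arm holds its last target.

TASK

Take the plug nipple out of the air coupling on the bench: push the spring-loaded sleeve back gently, without ramming it against its stop, until the nipple pops up, then pull the nipple out so that the sleeve snaps forward again. Park the nipple tip-down in the empty hole of the wooden rack, easing it in until its head sits on the wood, and let go. Leave the tape measure, the can and the aluminium offcut where they are.

Things in the scene. Friction and masses are not known exactly. Their poses are not given: they have to be found in the camera images.
- manifold: Aluminium air outlet block, 90 x 170 x 40 mm (x, y, z), fixed to the bench. Origin on the bench exactly under the axis of the upright coupling, z up along it. The block reaches 55 mm to -y and 115 mm to +y of the axis, a pipe stub goes on at +y to 181 mm; a brass cap (top 52 mm up) stands 85 mm to +y. The coupling's brass socket tube, bore 17.8 mm, ends 94 mm above the origin.
- sleeve: Knurled steel sleeve around the coupling: barrel 40 mm in diameter, flange 52 mm in diameter and 6 mm thick at its top. Origin on the axis at its lower end, 63 mm above the block's origin when fully forward (up). Pushed straight down it goes back against a spring, 5 N at first and 7 to 10 N at its solid stop. The stop can be felt: keep under 25 N, more is ramming.
- flange_top (a point): Centre of the upper face of the sleeve's flange, 30 mm above the sleeve's origin; moves with it. Wear inside, not to be seen, puts the stop anywhere from 8 to 18 mm down; the catch lets the nipple go only in the last 2 mm or so before it. Then the sleeve stays back by itself until the nipple is pulled out, when it snaps up.
- nipple: Steel plug nipple, 58 mm long, about 90 g. Origin at the centre of its tip, z up along its axis. Shank 16 mm in diameter, 34 mm long, with a catch groove 14 to 21 mm from the tip; above it a ridged head 22 mm in diameter, 24 mm long. Latched, its origin is 64 mm above the block's origin, the head's underside 5 mm above the flange, and no pull gets it out.
- head_mid (a point): Middle of the nipple's head, 46 mm above the nipple's origin. Once let go, a spring lifts the nipple about 6 mm; the catch then drags on it with up to about 10 N for the next 8 mm of the pull, after which it is free. It is clear of the socket when its tip is 94 mm above the block's origin.
- rack: Fixed wooden parking block, 60 x 190 x 45 mm (x, y, z), origin at the centre of its underside. Three upright holes in a row along its y, 60 mm apart; two hold brass fittings (18 mm in diameter, 38 mm tall), the one at -y is empty.
- free_hole (a point): Centre of the mouth of the empty hole, on the rack's top face 45 mm above the bench; z up. Hole 17.6 mm in diameter, 40 mm deep, with a 1.5 mm chamfer. With the nipple fully in, its head rests on the wood and its origin is 34 mm below this point. Ease it in: over 35 N on the rack is forcing.
- tape: Yellow tape measure, 70 x 35 x 65 mm, origin at the centre of its underside. Leave alone.
- can: Can 66 mm in diameter, 110 mm tall, origin at the centre of its underside. Leave alone.
- offcut: Aluminium angle offcut, 40 x 120 mm, 40 mm high, 3 mm thick, origin at the centre of its underside. Leave alone.

How it is judged:
On the way, in this order (a step that is already met when the one before it is completed fails the run):
1. the sleeve has been pushed back and the nipple has popped up, still in the socket (z of sleeve in the frame of manifold below 0.0595 m and z of nipple in the frame of manifold between 0.0675 and 0.08 m and horizontal distance between nipple and manifold below 0.004 m), for 0.05 s.
2. the nipple has been pulled clear and the sleeve has snapped fully forward (z of sleeve in the frame of manifold above 0.0615 m and z of nipple in the frame of manifold above 0.096 m), for 0.1 s.
At the end, for the whole second after the job is handed in: The nipple stands tip-down in the rack's empty hole, on its axis within 3 mm, upright within 0.12 rad, its head down on the wood within 2.5 mm, at rest and let go; the sleeve is fully forward (within 1.5 mm) (horizontal distance between nipple and free_hole below 0.003 m and z of nipple in the frame of free_hole below -0.0315 m and angle between nipple's own z axis and vertical below 0.12 rad and linear speed of nipple below 0.02 m/s and z of sleeve in the frame of manifold above 0.0615 m and contact force between the fingers and nipple below 0.1 N); the robot touches nothing.
It fails at once if the sleeve is rammed (more than 25 N between robot and sleeve) (contact force between any of the fingers, the arm and sleeve above 25 N).
It fails at once if the nipple is forced into the rack (more than 35 N) (contact force between nipple and rack above 35 N).
It fails at once if the tape measure, the can or the offcut is moved by more than 20 mm (distance of any of tape, can, offcut from where it was at the start of the episode above 0.02 m).
It also fails if it takes over 58 s, if anything falls off the work surface, if the arm or the gripper's body presses on something with over 40 N, if the wrist force passes 120 N, or if a joint passes its speed limit or range.

## Working session

There is one attempt and no reset: what is moved stays moved. The work goes in short steps, Python scripts to look and compute and a tool call to move; the robot and the scene stay as the last step left them, time stands still between calls to the robot, and variables do not carry over. Pictures are saved under pics/ and viewed, and the job is handed in when it is done.

Besides the shell and the picture viewer there is one more tool, called as name(argument=value, ...) on one line, values as JSON. servo_tool: Moves the arm, as the interface text tells. Its arguments: {"type":"object","properties":{"delta_pos":{"type":"array","items":{"type":"array","items":{"type":"number"}}},"dr":{"type":"array","items":{"type":"array","items":{"type":"number"}}},"grip":{"type":"array","items":{"type":"number"}},"grip_force":{"type":"number"}},"required":["delta_pos","dr","grip"]}

```bash
ls; mkdir -p pics; python3 - <<'E'
from station import ctrl
import cv2
o=ctrl.get_obs(); print({k:(v if isinstance(v,(int,float)) else [round(float(x),4) for x in v]) for k,v in o.items()})
for n in ("scene","side","wrist"):
    p=ctrl.camera_params(n); print(n,p)
    im=ctrl.get_image(n); cv2.imwrite(f"pics/{n}0.png",im[:,:,::-1])
E
```

```text
pics
{'t': 0.0, 'q': [1.218, 0.0534, 1.6143, -0.0, 1.476, -0.119], 'dq': [0.0001, -0.0005, 0.0015, -0.0005, 0.001, 0.0002], 'effort': [0.0022, -39.3689, -37.0176, -0.0, 0.0072, 0.0], 'tool_pos': [0.1446, 0.6074, 0.244], 'tool_rot': [-1.565, 0.1839, -0.1832], 'contact_force': [-0.502, 0.5324, -0.8431], 'wrist_torque': [0.0054, -0.0254, -0.0969], 'opening': 0.08541475698233032}
scene {'fovy': 43.738171158979554, 'cx': 315.16159148382616, 'cy': 205.43901162125178, 'eye': array([ 1.36742325, -0.88307258,  0.82876964]), 'rotation': array([-2.04114733, -0.74258336,  0.41397209])}
side {'fovy': 45.924194039303856, 'cx': 318.7647594861027, 'cy': 204.16962241295175, 'eye': array([ 0.03186301, -0.82541582,  1.16566489]), 'rotation': array([-2.28229705,  0.76908772, -0.29169202])}
wrist {'fovy': 65.70646984690485, 'cx': 317.9119432115859, 'cy': 201.7194741505948, 'eye': array([0.07393104, 0.62442367, 0.37203878]), 'rotation': array([2.27658916, 1.79873339, 0.26092644])}
```

View pics/scene0.png

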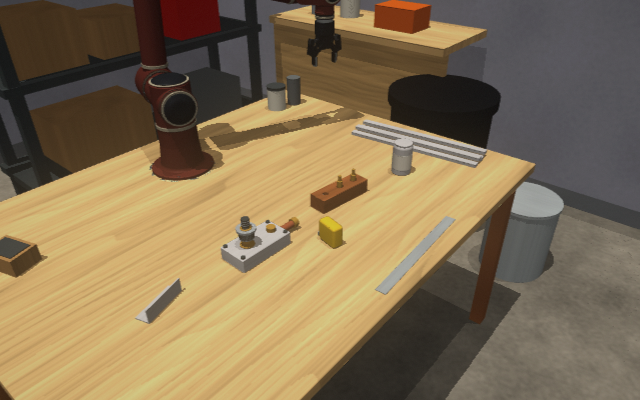

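View pics/side0.png

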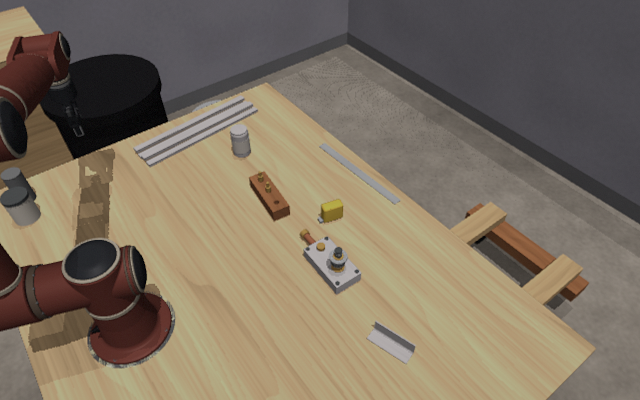

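View pics/wrist0.png

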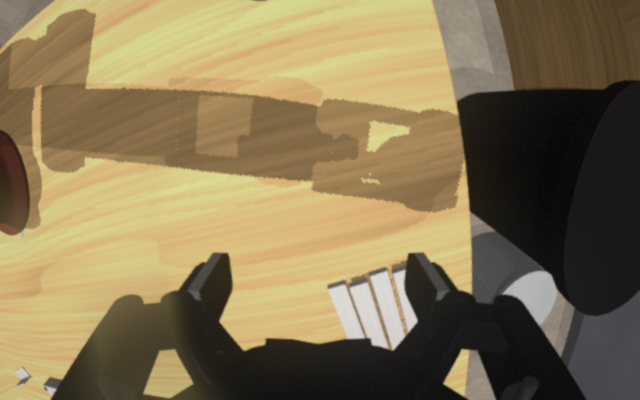

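```bash
cat > h.py <<'E'
from station import ctrl
import numpy as np, cv2
from scipy.spatial.transform import Rotation as R
from scipy.optimize import least_squares
def cam(n):
    p=ctrl.camera_params(n); f=200/np.tan(np.radians(p["fovy"])/2)
    return dict(fish=(n=="wrist"),f=f,c=np.array([p["cx"],p["cy"]]),eye=np.array(p["eye"]),R=R.from_rotvec(p["rotation"]).as_matrix())
def proj(c,X):
    v=(np.atleast_2d(X)-c["eye"])@c["R"]
    r=np.hypot(v[:,0],v[:,1])
    s=c["f"]/v[:,2] if not c["fish"] else c["f"]*np.arctan2(r,v[:,2])/np.maximum(r,1e-12)
    return v[:,:2]*s[:,None]+c["c"]
def ray(c,u):
    d=np.asarray(u,float)-c["c"]
    if c["fish"]:
        r=np.hypot(*d); th=r/c["f"]; v=np.array([*(d/max(r,1e-9)*np.sin(th)),np.cos(th)])
    else: v=np.array([*(d/c["f"]),1.])
    v=c["R"]@v; return c["eye"],v/np.linalg.norm(v)
def onplane(c,u,z):
    e,v=ray(c,u); return e+v*(z-e[2])/v[2]
def obs():
    o=ctrl.get_obs(); return o
E
python3 - <<'E'
from h import *
for n in("scene","side"):
    c=cam(n); ctrl.get_image(n)
    for l in("nipple","sleeve","manifold","rack","tape","can","offcut"):
        m=ctrl.masks_of(n,l)
        for k in m[:2]:
            ys,xs=np.nonzero(k["pixels"]); print(n,l,round(k["score"],2),k["extent"],xs.mean().round(1),ys.mean().round(1),len(xs))
s=cam("scene")
z=.11;print("nip",onplane(s,(245,225),z),onplane(cam("side"),(338,254),z))
E
python3 - <<'E'
import cv2
a=cv2.imread('pics/scene0.png')[160:300,200:400];b=cv2.imread('pics/side0.png')[160:300,230:430]
cv2.imwrite('pics/z0.png',cv2.resize(cv2.vconcat([a,b]),None,fx=2.1,fy=2.1,interpolation=cv2.INTER_CUBIC)) 
E
```

```text
scene nipple 0.41 [240.1, 215.0, 248.5, 230.7] 245.0 222.1 104
scene sleeve 0.68 [235.6, 222.2, 254.0, 243.2] 246.1 233.2 185
scene manifold 0.63 [220.9, 217.8, 301.6, 273.7] 256.5 243.5 2347
scene rack 0.72 [218.8, 216.5, 300.0, 272.6] 257.0 243.8 2233
scene rack 0.57 [310.4, 171.2, 365.6, 212.9] 338.7 192.4 1373
scene tape 0.73 [319.3, 218.1, 343.8, 251.1] 330.9 232.4 586
scene can 0.77 [391.3, 140.7, 408.7, 177.7] 402.0 157.1 678
scene can 0.52 [236.1, 221.4, 260.1, 241.2] 246.8 233.1 212
scene offcut 0.92 [138.7, 281.8, 182.3, 320.3] 160.5 301.9 693
side sleeve 0.5 [326.1, 250.5, 348.9, 266.3] 336.6 259.6 186
side manifold 0.71 [296.5, 232.2, 360.3, 294.4] 329.6 263.0 1890
side rack 0.74 [248.3, 173.4, 293.6, 225.1] 268.9 195.9 1073
side tape 0.56 [320.8, 198.2, 344.3, 225.2] 331.4 211.3 456
side can 0.85 [233.1, 126.0, 249.8, 156.9] 239.7 140.7 552
side offcut 0.93 [367.8, 320.5, 418.1, 363.2] 391.1 342.8 1033
nip [ 0.56608134 -0.2156351   0.11      ] [ 0.54799366 -0.21364992  0.11      ]
```

View pics/z0.png

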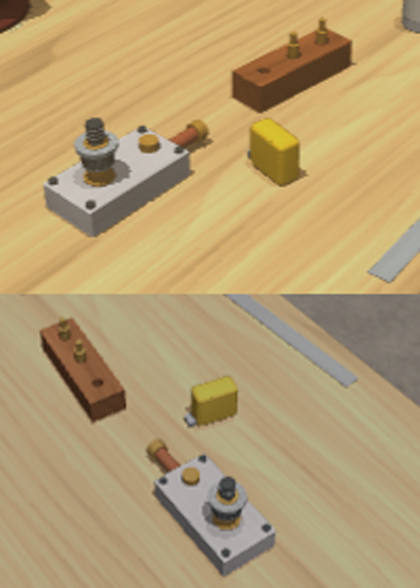

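```bash
python3 - <<'E'
from h import *
cs=[cam("scene"),cam("side")]
def tri(us):
    f=lambda X:np.concatenate([proj(c,X)[0]-u for c,u in zip(cs,us)])
    r=least_squares(f,[.5,-.2,.1]); return r.x.round(4),r.fun.round(2)
print("niptop",tri([(245.2,218.3),(338,249.5)]))
print("hole",tri([(325.7,193.8),(276.7,201.9)]))
for u,v in zip([(325.7,193.8)],[(276.7,201.9)]): print(onplane(cs[0],u,.045),onplane(cs[1],v,.045))
print("niptop .122",onplane(cs[0],(245.2,218.3),.122),onplane(cs[1],(338,249.5),.122))
# cap top center .052
print("cap",onplane(cs[0],(200+148/2.1,160+142/2.1),.052),onplane(cs[1],(230+191/2.1,160+(476-294)/2.1),.052))
# wooden fitting tops
print("rack far edges", [onplane(cs[0],(200+a/2.1,160+b/2.1),.045).round(3) for a,b in((233,69),(263,84),(352,47),(322,31))])
print([onplane(cs[1],(230+a/2.1,160+(b-294)/2.1),.045).round(3) for a,b in((40,333),(66,319),(125,396),(92,411))])
o=obs();p=o["tool_pos"];Rt=R.from_rotvec(o["tool_rot"]).as_matrix();print(Rt.round(3));w=cam("wrist");print("cam in tool",Rt.T@(w["eye"]-p),(Rt.T@w["R"]).round(3))
E
```

```text
niptop (array([ 0.5545, -0.2044,  0.1182]), array([-0.34,  0.39, -0.2 , -0.54]))
hole (array([0.5561, 0.1175, 0.0402]), array([-0.17,  0.22, -0.08, -0.29]))
[0.56063391 0.11276407 0.045     ] [0.55335752 0.11223428 0.045     ]
niptop .122 [ 0.55817273 -0.20620666  0.122     ] [ 0.55186952 -0.20841098  0.122     ]
cap [ 0.56344803 -0.12634516  0.052     ] [ 0.55303256 -0.12781463  0.052     ]
rack far edges [array([0.523, 0.089, 0.045]), array([0.582, 0.085, 0.045]), array([0.618, 0.249, 0.045]), array([0.555, 0.26 , 0.045])]
[array([0.539, 0.262, 0.045]), array([0.591, 0.265, 0.045]), array([0.57 , 0.062, 0.045]), array([0.512, 0.067, 0.045])]
[[ 0.973  0.     0.232]
 [-0.232 -0.     0.973]
 [ 0.    -1.    -0.   ]]
cam in tool [-0.072713   -0.12784727 -0.00013654] [[-0.     0.958  0.286]
 [-0.    -0.286  0.958]
 [ 1.     0.     0.   ]]
```

servo_tool(delta_pos=[[0.055, 0.005, -0.05], [0.055, 0.005, -0.05], [0.055, 0.005, -0.05], [0.055, 0.005, -0.05], [0.055, 0.005, -0.05]], dr=[[0, 0, 0], [0, 0, 0], [0, 0, 0], [0, 0, 0], [0, 0, 0]], grip=[0.4, 0.4, 0.4, 0.4, 0.4])

```text
t: 1.58
tool_pos: [0.3225, 0.3496, 0.2246]
tool_rot: [-1.561, 0.175, -0.179]
contact_force: [1.0, 0.2, -0.3]
opening: 0.0341
```

servo_tool(delta_pos=[[0.06, 0.005, -0.05], [0.06, 0.005, -0.05], [0.06, 0.005, -0.05], [0.06, 0.005, -0.05], [0.0, 0.0, 0.0]], dr=[[0, -4, 0], [0, -4, 0], [0, -4, 0], [0, -2, 0], [0, 0, 0]], grip=[0.4, 0.4, 0.4, 0.4, 0.4])

```text
t: 2.2
tool_pos: [0.4951, 0.165, 0.21]
tool_rot: [-1.566, -0.023, 0.011]
contact_force: [0.1, 0.5, 0.3]
opening: 0.0345
```

```bash
cat >> h.py <<'E'
def snap(name,n):
    c=cam(n); im=ctrl.get_image(n); cv2.imwrite(f"pics/{name}.png",im[:,:,::-1]); 
    np.save(f"pics/{name}.npy",np.array([c],dtype=object),allow_pickle=True); return c
def ld(name): return np.load(f"pics/{name}.npy",allow_pickle=True)[0]
E
python3 - <<'E'
from h import *
snap("w1","wrist"); o=obs(); print(o["t"],o["tool_pos"],o["tool_rot"])
c=cam("wrist");print(proj(c,[[.557,.113,.045],[.555,-.207,.122]]))
E
```

```text
2.25 [0.49402145 0.16629667 0.21009198] [-1.56578999 -0.02439716  0.01232916]
[[264.92138603 243.41933457]
 [ 10.35099105 249.01077022]]
```

View pics/w1.png

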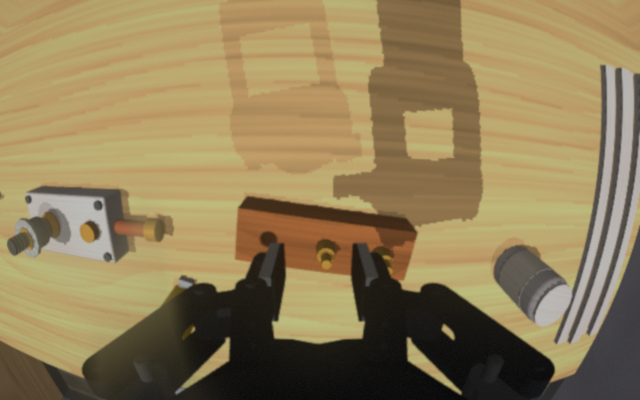

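servo_tool(delta_pos=[[-0.02, 0.02, -0.03], [-0.02, 0.02, -0.025], [0, 0, 0], [0, 0, 0]], dr=[[0, 0, 0], [0, 0.8, 0], [0, 0, 0], [0, 0, 0]], grip=[0.4, 0.4, 0.4, 0.4])

```text
t: 2.75
tool_pos: [0.4536, 0.113, 0.1699]
tool_rot: [-1.564, -0.019, 0.003]
contact_force: [0.6, -0.7, -0.4]
opening: 0.0342
```

```bash

python3 - <<'E'
from h import *
c=snap("w2","wrist"); o=obs(); print(o["t"],o["tool_pos"],o["tool_rot"],R.from_rotvec(o["tool_rot"]).as_matrix().round(3))
print(proj(c,[[.557,.113,.045],[.555,-.207,.122]]))
for k in ctrl.masks_of("wrist","rack"): print(k["score"],k["extent"])
im=cv2.imread("pics/w2.png"); cv2.imwrite("pics/w2z.png",cv2.resize(im[130:330,200:460],None,fx=3,fy=3,interpolation=cv2.INTER_CUBIC))
E
```

```text
2.8 [0.45355581 0.11303443 0.16978369] [-1.56384497 -0.01873083  0.00374993] [[ 1.     0.009 -0.014]
 [ 0.014  0.007  1.   ]
 [ 0.01  -1.     0.007]]
[[315.64841506 298.53390784]
 [ 23.55208447 304.26295845]]
0.62 [279.4, 245.2, 466.9, 330.3]
```

View pics/w2z.png

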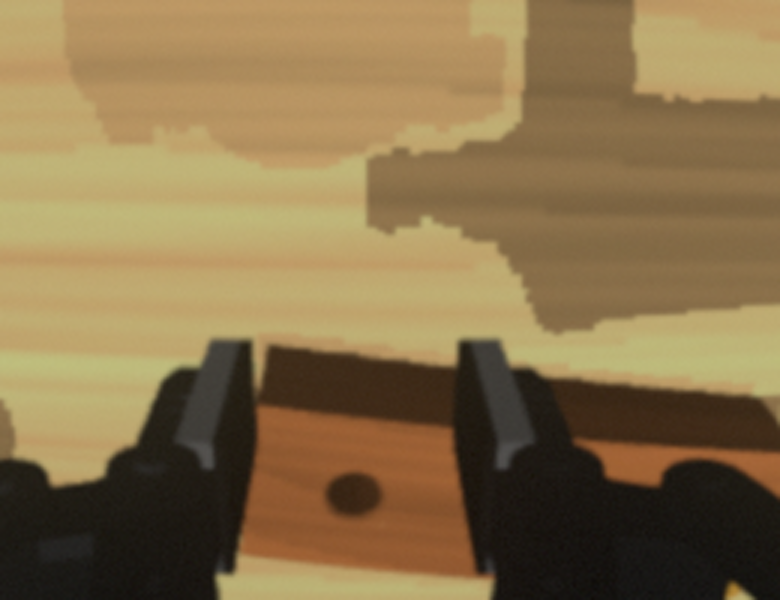

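servo_tool(delta_pos=[[0.045, 0, 0], [0.045, 0, 0], [0, 0, 0], [0, 0, 0]], dr=[[0, 0, 0], [0, 0, 0], [0, 0, 0], [0, 0, 0]], grip=[0.4, 0.4, 0.4, 0.4])

```text
t: 3.35
tool_pos: [0.5473, 0.1179, 0.1726]
tool_rot: [-1.563, -0.025, 0.005]
contact_force: [-0.0, 0.1, -0.1]
opening: 0.0341
```

```bash

python3 - <<'E'
from h import *
print("hole w2",onplane(ld("w2"),(317.7,294.7),.045),"w1",onplane(ld("w1"),(268,239.5),.045))
c=snap("w3","wrist"); o=obs(); print(o["t"],o["tool_pos"],o["tool_rot"])
print(proj(c,[[.557,.113,.045]]))
im=cv2.imread("pics/w3.png"); cv2.imwrite("pics/w3z.png",cv2.resize(im[130:330,200:460],None,fx=3,fy=3,interpolation=cv2.INTER_CUBIC))
E
```

```text
hole w2 [0.55235428 0.1149443  0.045     ] w1 [0.55342456 0.11499197 0.045     ]
3.4 [0.5472449  0.1177753  0.17276343] [-1.56304605 -0.02538451  0.0048007 ]
[[311.11781464 206.50887547]]
```

View pics/w3z.png

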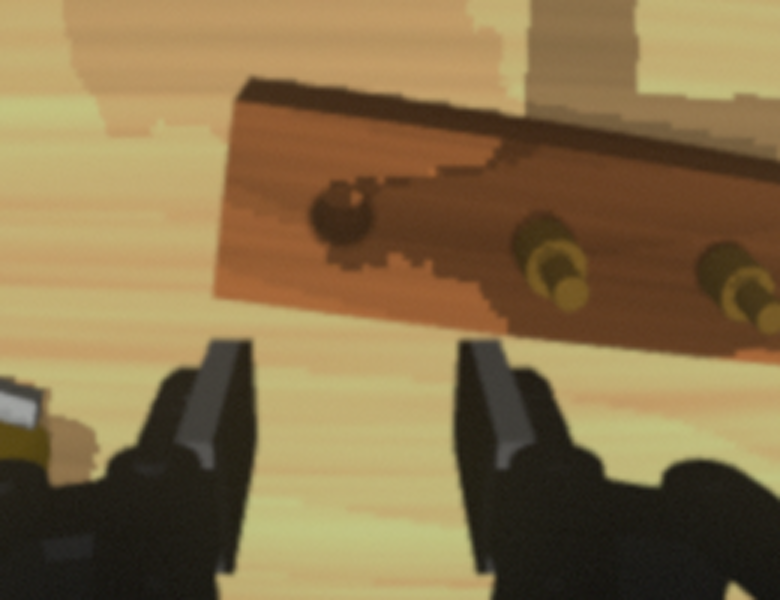

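```bash

python3 - <<'E'
from h import *
c=ld("w3")
pc=lambda a,b:onplane(c,(200+a/3,130+b/3),.045).round(4)
print("hole",pc(341,214)); print("corners",pc(237,98),pc(214,298))
o=obs();p=o["tool_pos"];Rt=R.from_rotvec(o["tool_rot"]).as_matrix()
# tips: inner face +-.0171 in z; pads 22 wide in x
for sx in(-.011,.011):
  for s in(-.0171,.0171):
    print(sx,s,((proj(c,p+Rt@np.array([sx,.014,s]))-[200,130])*3).round(1))
E
```

```text
hole [0.5523 0.1151 0.045 ]
corners [0.5189 0.0856 0.045 ] [0.5791 0.0777 0.045 ]
-0.011 -0.0171 [[251.6 326.2]]
-0.011 0.0171 [[456.9 326.2]]
0.011 -0.0171 [[257.1 440. ]]
0.011 0.0171 [[451.3 440. ]]
```

servo_tool(delta_pos=[[0, -0.01, -0.06], [0, -0.01, -0.06], [0, -0.01, -0.06], [0, 0, -0.06], [0, 0, -0.06]], dr=[[0, 0, 0], [0, 0, 0], [0, 0, 0], [0, 0, 0], [0, 0, 0]], grip=[0.4, 0.4, 0.4, 0.4, 0.4])

```text
t: 4.03
tool_pos: [0.5508, -0.1839, 0.2041]
tool_rot: [-1.564, -0.039, 0.01]
contact_force: [1.0, 0.4, -0.3]
opening: 0.034
```

servo_tool(delta_pos=[[0, 0, -0.02], [0, 0, 0], [0, 0, 0]], dr=[[0, 0, 0], [0, 0, 0], [0, 0, 0]], grip=[0.4, 0.4, 0.4])

```text
t: 4.4
tool_pos: [0.5498, -0.205, 0.2048]
tool_rot: [-1.563, -0.037, 0.007]
contact_force: [-0.1, 0.7, -0.3]
opening: 0.0342
```

```bash

python3 - <<'E'
from h import *
c=snap("w4","wrist"); o=obs(); print(o["t"],o["tool_pos"],o["tool_rot"])
Rt=R.from_rotvec(o["tool_rot"]);print("dr to vertical deg",np.degrees((Rt.inv()*R.from_rotvec([-np.pi/2,0,0])).as_rotvec()))
print(proj(c,[[.555,-.207,.122]]))
for l in("sleeve","nipple"):
  for k in ctrl.masks_of("wrist",l): print(l,k["score"],k["extent"])
im=cv2.imread("pics/w4.png"); cv2.imwrite("pics/w4z.png",cv2.resize(im[130:330,200:460],None,fx=3,fy=3,interpolation=cv2.INTER_CUBIC))
E
```

```text
4.45 [ 0.54991919 -0.20486288  0.20479104] [-1.56334922 -0.03701986  0.00738031]
dr to vertical deg [-0.41723691  1.62114988  1.08220637]
[[314.38153869 219.29493592]]
sleeve 0.79 [285.5, 174.8, 348.6, 235.2]
sleeve 0.53 [525.0, 162.0, 634.0, 233.8]
sleeve 0.24 [299.8, 194.2, 327.6, 227.2]
nipple 0.68 [284.4, 173.6, 349.0, 234.5]
nipple 0.27 [529.2, 166.5, 634.5, 234.4]
```

View pics/w4z.png

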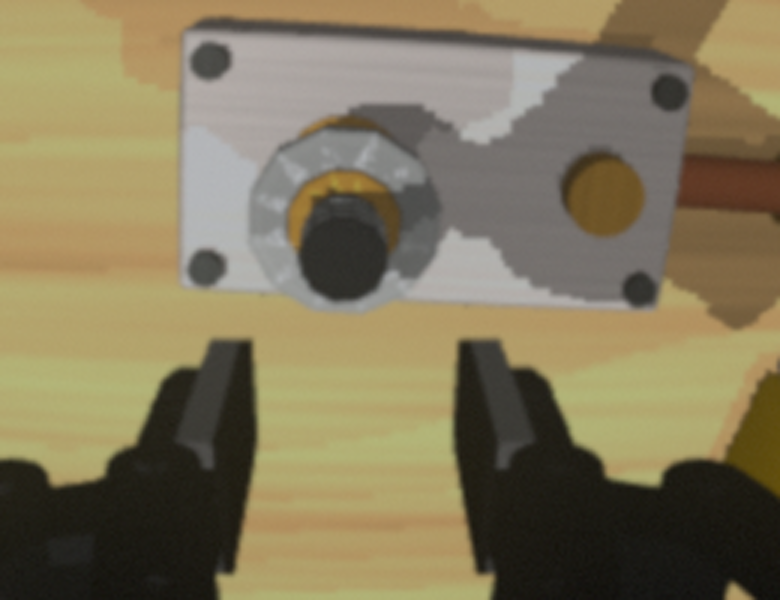

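```bash

python3 - <<'E'
from h import *
c=ld("w4")
pc=lambda a,b,z:onplane(c,(200+a/3,130+b/3),z).round(4)
print("flange",pc(344.5,218,.093),"nip top",pc(343,259,.122),"cap",pc(605,195,.052))
print("block corners z.04",pc(185,32,.04),pc(692,65,.04),pc(657,308,.04),pc(182,288,.04))
print("flange l/r",pc(249,215,.093),pc(441,215,.093),"ring",pc(288,215,.094),pc(401,215,.094),"top/bot fl",pc(345,127,.093),pc(345,312,.093))
E
```

```text
flange [ 0.5517 -0.2068  0.093 ] nip top [ 0.5527 -0.2071  0.122 ] cap [ 0.5551 -0.123   0.052 ]
block corners z.04 [ 0.5084 -0.2585  0.04  ] [ 0.5128 -0.0931  0.04  ] [ 0.5997 -0.0948  0.04  ] [ 0.5954 -0.2614  0.04  ]
flange l/r [ 0.5515 -0.2326  0.093 ] [ 0.5502 -0.1808  0.093 ] ring [ 0.5509 -0.222   0.094 ] [ 0.5502 -0.1917  0.094 ] top/bot fl [ 0.5267 -0.2073  0.093 ] [ 0.5793 -0.206   0.093 ]
```

servo_tool(delta_pos=[[0.003, 0.02, -0.002], [0, 0.02, 0], [0, 0.0, 0], [0, 0, 0]], dr=[[-0.4, 1.6, 1.1], [0, 0, 0], [0, 0, 0], [0, 0, 0]], grip=[0.435, 0.435, 0.435, 0.435])

```text
t: 5.05
tool_pos: [0.5542, -0.2035, 0.164]
tool_rot: [-1.571, -0.005, 0.004]
contact_force: [0.5, -0.3, 0.1]
opening: 0.0373
```

```bash

python3 - <<'E'
from h import *
c=snap("w5","wrist"); o=obs(); print(o["t"],o["tool_pos"],o["tool_rot"],o["contact_force"])
Rt=R.from_rotvec(o["tool_rot"]);print("dr to vertical deg",np.degrees((Rt.inv()*R.from_rotvec([-np.pi/2,0,0])).as_rotvec()))
im=cv2.imread("pics/w5.png"); cv2.imwrite("pics/w5z.png",cv2.resize(im[130:330,200:460],None,fx=3,fy=3,interpolation=cv2.INTER_CUBIC))
for z in(0.093,.122): print((proj(c,[[.5525,-.2069,z]])-[200,130])*3)
E
```

```text
5.1 [ 0.55399918 -0.20343125  0.16380021] [-1.57044778 -0.004185    0.00428541] [0.5731225  0.11790918 0.4167135 ]
dr to vertical deg [-0.01973254  0.30897841 -0.00366273]
[[339.18778145 264.07237128]]
[[337.08946536 313.3813779 ]]
```

View pics/w5z.png

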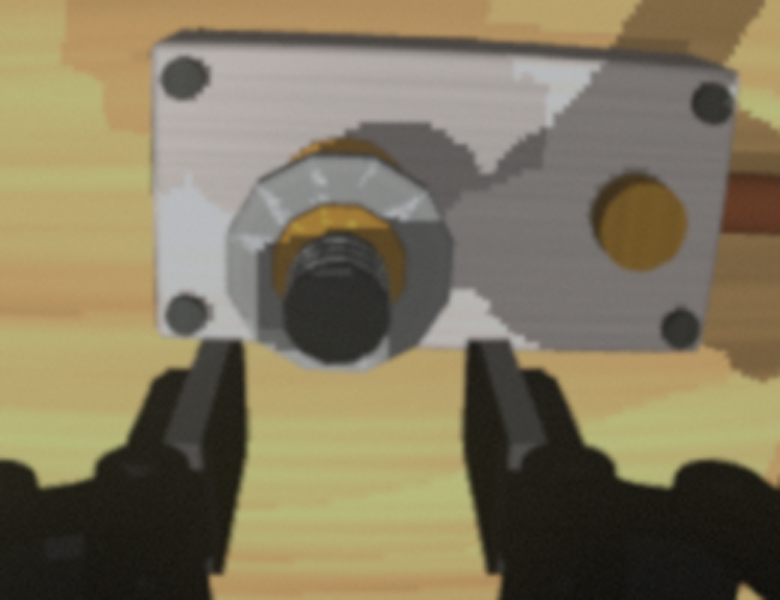

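servo_tool(delta_pos=[[-0.0015, 0.01, -0.0036], [0, 0.02, 0], [0, 0.015, 0], [0, 0, 0]], dr=[[0, 0.3, 0], [0, 0, 0], [0, 0, 0], [0, 0, 0]], grip=[0.435, 0.435, 0.435, 0.435])

```text
t: 5.6
tool_pos: [0.5522, -0.2076, 0.116]
tool_rot: [-1.571, 0.0, -0.001]
contact_force: [-0.3, -0.4, -0.3]
opening: 0.037
```

Down in small steps, watching the force.

servo_tool(delta_pos=[[0, 0.003, 0], [0, 0.003, 0], [0, 0.002, 0]], dr=[[0, 0, 0], [0, 0, 0], [0, 0, 0]], grip=[0.435, 0.435, 0.435])

```text
t: 5.98
tool_pos: [0.5528, -0.2079, 0.1082]
tool_rot: [-1.571, -0.001, -0.002]
contact_force: [0.2, -1.1, -0.1]
opening: 0.0373
```

servo_tool(delta_pos=[[0, 0.002, 0], [0, 0.002, 0]], dr=[[0, 0, 0], [0, 0, 0]], grip=[0.435, 0.435])

```text
t: 6.22
tool_pos: [0.5532, -0.208, 0.1051]
tool_rot: [-1.572, -0.001, -0.002]
contact_force: [-2.4, 0.9, 5.1]
opening: 0.037
```

```bash

python3 - <<'E'
from h import *
c=snap("w6","wrist"); o=obs(); print(o["t"],o["tool_pos"],o["contact_force"])
im=cv2.imread("pics/w6.png"); cv2.imwrite("pics/w6z.png",cv2.resize(im[130:330,200:460],None,fx=3,fy=3,interpolation=cv2.INTER_CUBIC))
E
```

```text
6.275 [ 0.55314902 -0.20800684  0.10501431] [-1.9974034   1.53092843  3.99361828]
```

View pics/w6z.png

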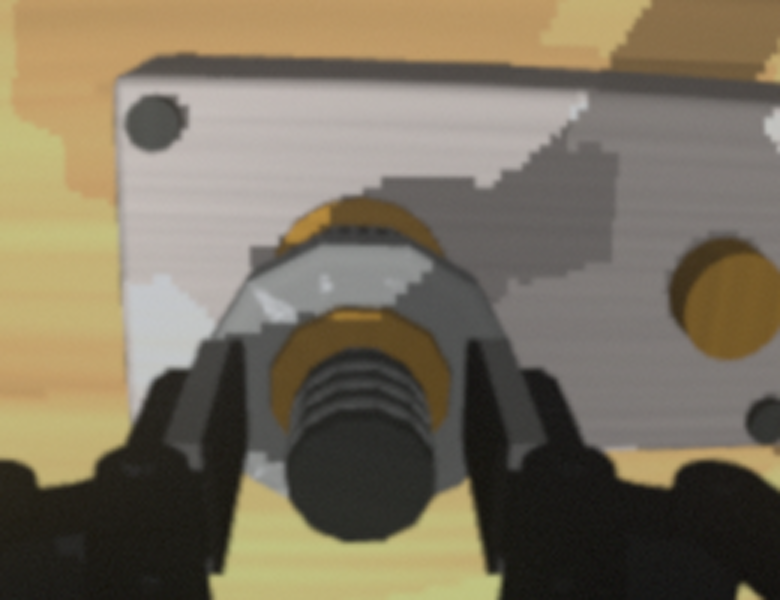

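servo_tool(delta_pos=[[0, 0.002, 0.0005], [0, 0.002, 0], [0, 0.002, 0]], dr=[[0, 0, 0], [0, 0, 0], [0, 0, 0]], grip=[0.435, 0.435, 0.435])

```text
t: 6.65
tool_pos: [0.5532, -0.208, 0.1016]
tool_rot: [-1.572, -0.001, -0.001]
contact_force: [-3.6, 1.2, 6.5]
opening: 0.0372
```

servo_tool(delta_pos=[[0, 0.0018, 0.0], [0, 0.0018, 0], [0, 0.0018, 0]], dr=[[0, 0, 0], [0, 0, 0], [0, 0, 0]], grip=[0.435, 0.435, 0.435])

```text
t: 7.02
tool_pos: [0.5532, -0.208, 0.0992]
tool_rot: [-1.572, -0.001, 0.0]
contact_force: [-3.9, 0.9, 6.7]
opening: 0.0372
```

servo_tool(delta_pos=[[0, 0.0018, 0.0], [0, 0.0018, 0], [0, 0.0018, 0], [0, 0.0018, 0]], dr=[[0, 0, 0], [0, 0, 0], [0, 0, 0], [0, 0, 0]], grip=[0.435, 0.435, 0.435, 0.435])

```text
t: 7.52
tool_pos: [0.5533, -0.208, 0.0964]
tool_rot: [-1.572, -0.0, 0.002]
contact_force: [-3.9, 2.1, 6.9]
opening: 0.0372
```

servo_tool(delta_pos=[[0, 0.0018, 0.0], [0, 0.0018, 0], [0, 0.0018, 0], [0, 0.0018, 0]], dr=[[0, 0, 0], [0, 0, 0], [0, 0, 0], [0, 0, 0]], grip=[0.435, 0.435, 0.435, 0.435])

```text
t: 8.02
tool_pos: [0.5533, -0.208, 0.0939]
tool_rot: [-1.571, 0.001, 0.004]
contact_force: [-4.2, 2.1, 7.9]
opening: 0.0371
```

servo_tool(delta_pos=[[0, 0.0018, 0.0], [0, 0.0018, 0], [0, 0.0018, 0]], dr=[[0, 0, 0], [0, 0, 0], [0, 0, 0]], grip=[0.435, 0.435, 0.435])

```text
t: 8.4
tool_pos: [0.5533, -0.208, 0.092]
tool_rot: [-1.571, 0.001, 0.005]
contact_force: [-4.4, 2.5, 7.7]
opening: 0.0371
```

servo_tool(delta_pos=[[0, 0.0018, 0.0], [0, 0.0018, 0], [0, 0.0018, 0]], dr=[[0, 0, 0], [0, 0, 0], [0, 0, 0]], grip=[0.435, 0.435, 0.435])

```text
t: 8.78
tool_pos: [0.5533, -0.2081, 0.0906]
tool_rot: [-1.571, 0.003, 0.006]
contact_force: [-4.8, 1.6, 10.9]
opening: 0.0373
```

```bash

python3 - <<'E'
from h import *
c=snap("w7","wrist"); o=obs(); print(o["t"],o["tool_pos"],o["contact_force"])
im=cv2.imread("pics/w7.png"); cv2.imwrite("pics/w7z.png",cv2.resize(im[130:330,200:460],None,fx=3,fy=3,interpolation=cv2.INTER_CUBIC))
E
```

```text
8.825 [ 0.55335151 -0.20805802  0.09072216] [-4.99301151  2.97752871  9.183412  ]
```

View pics/w7z.png

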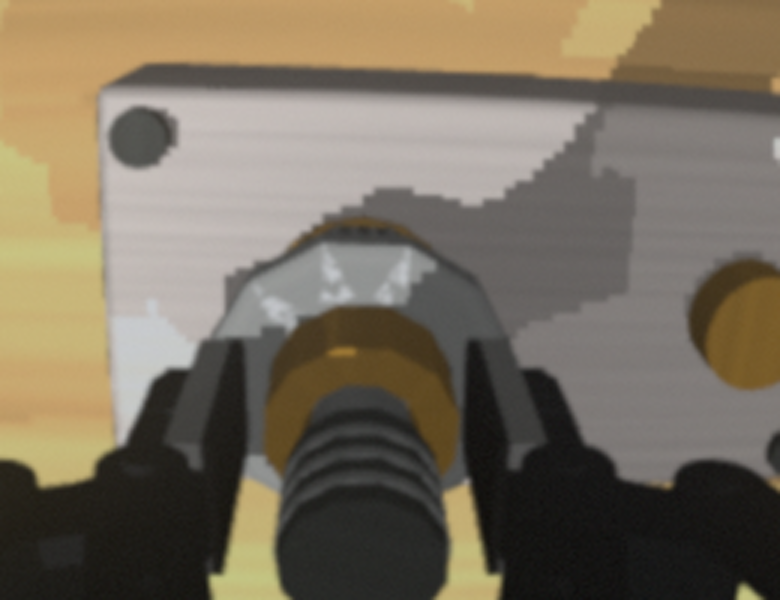

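```bash

python3 - <<'E'
from h import *
for nm in("w6","w7"):
  c=ld(nm)
  for z in(.098,.104,.122,.128):
    a=(proj(c,[.5525+.011*0,-.2069,z])-[200,130])*3; l=(proj(c,[.5525,-.2069-.011,z])-[200,130])*3; r=(proj(c,[.5525,-.2069+.011,z])-[200,130])*3
    print(nm,z,a[0].round(0),"left/right",l[0,0].round(),r[0,0].round(), "near/far rows",[(((proj(c,[.5525+s,-.2069,z])-[200,130])*3)[0,1]).round() for s in(-.011,.011)])
E
```

```text
w6 0.098 [361. 401.] left/right 294.0 429.0 near/far rows [np.float64(340.0), np.float64(458.0)]
w6 0.104 [362. 419.] left/right 292.0 431.0 near/far rows [np.float64(356.0), np.float64(477.0)]
w6 0.122 [363. 481.] left/right 285.0 441.0 near/far rows [np.float64(413.0), np.float64(542.0)]
w6 0.128 [363. 505.] left/right 282.0 444.0 near/far rows [np.float64(435.0), np.float64(567.0)]
w7 0.098 [363. 445.] left/right 289.0 436.0 near/far rows [np.float64(379.0), np.float64(505.0)]
w7 0.104 [363. 466.] left/right 287.0 439.0 near/far rows [np.float64(399.0), np.float64(527.0)]
w7 0.122 [364. 539.] left/right 278.0 451.0 near/far rows [np.float64(467.0), np.float64(604.0)]
w7 0.128 [365. 567.] left/right 274.0 455.0 near/far rows [np.float64(494.0), np.float64(633.0)]
```

```bash

python3 - <<'E'
import cv2
a=cv2.imread("pics/w6.png")[200:360,260:380];b=cv2.imread("pics/w7.png")[200:360,260:380]
cv2.imwrite("pics/cmp.png",cv2.resize(cv2.hconcat([a,b]),None,fx=3,fy=3,interpolation=cv2.INTER_CUBIC))
E
```

```text
(no output)
```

View pics/cmp.png

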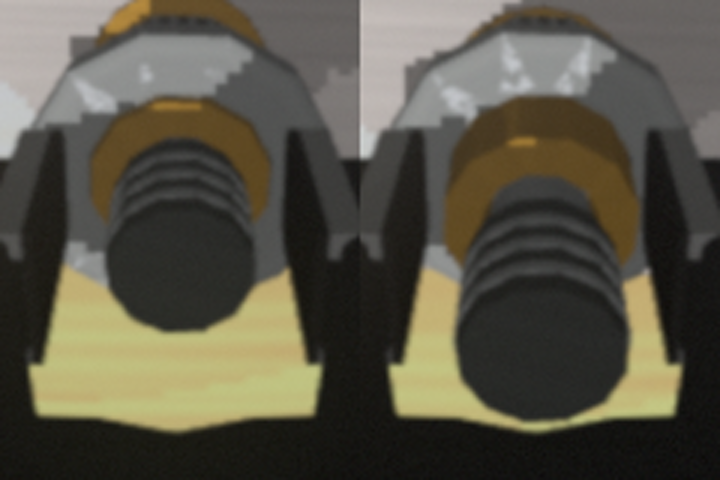

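servo_tool(delta_pos=[[0, -0.001, 0], [0, -0.01, 0.001], [-0.0008, -0.01, 0], [0, 0, 0]], dr=[[0, 0, 0], [0, 0, 0], [0, 0, 0], [0, 0, 0]], grip=[0.435, 0.435, 0.435, 0.435])

```text
t: 9.32
tool_pos: [0.5533, -0.2073, 0.1145]
tool_rot: [-1.572, 0.001, 0.005]
contact_force: [-0.5, -0.5, -0.6]
opening: 0.037
```

```bash

python3 - <<'E'
from h import *
c=snap("w8","wrist"); o=obs(); print(o["t"],o["tool_pos"],o["contact_force"])
Rt=R.from_rotvec(o["tool_rot"]);print("dr to vertical deg",np.degrees((Rt.inv()*R.from_rotvec([-np.pi/2,0,0])).as_rotvec()))
for z in(.122,.128): print(z,proj(c,[[.5525,-.2069,z]]),[proj(c,[[.5525+s,-.2069,z]])[0,1].round(1) for s in(-.011,.011)])
im=cv2.imread("pics/w8.png"); cv2.imwrite("pics/w8z.png",cv2.resize(im[160:360,200:460],None,fx=3,fy=3,interpolation=cv2.INTER_CUBIC))
E
```

```text
9.375 [ 0.55291392 -0.20708955  0.11385509] [-0.27735463 -0.14180944  0.25921469]
dr to vertical deg [ 0.02987515  0.13447545 -0.26976819]
0.122 [[319.07676449 278.63640728]] [np.float64(256.9), np.float64(298.7)]
0.128 [[319.11336432 285.65105288]] [np.float64(263.3), np.float64(306.1)]
```

View pics/w8z.png

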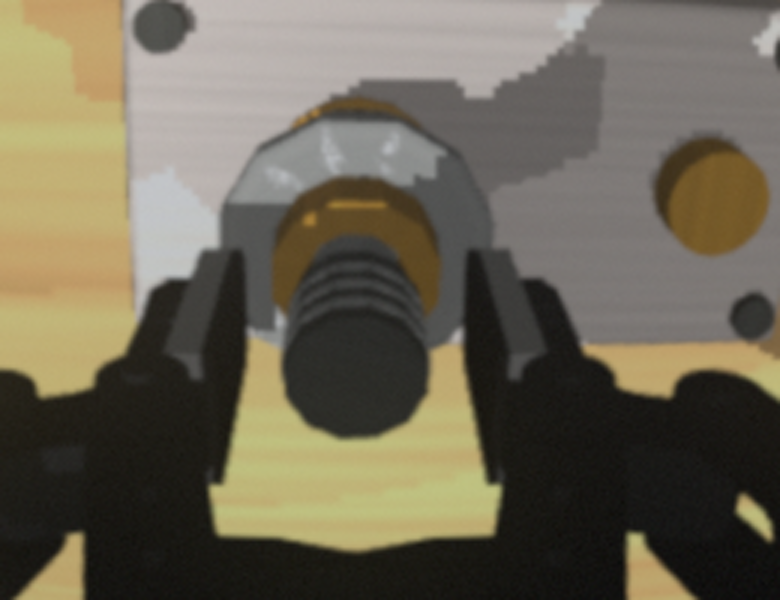

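servo_tool(delta_pos=[[-0.0004, 0.0013, 0], [0, 0, 0], [0, 0, 0], [0, 0, 0], [0, 0, 0]], dr=[[0, 0.1, -0.2], [0, 0, 0], [0, 0, 0], [0, 0, 0], [0, 0, 0]], grip=[0.2, 0.2, 0.2, 0.2, 0.2], grip_force=60)

```text
t: 10.0
tool_pos: [0.5524, -0.207, 0.1117]
tool_rot: [-1.571, 0.001, 0.001]
contact_force: [0.5, -1.2, 0.5]
opening: 0.0203
```

servo_tool(delta_pos=[[0, 0, 0], [0, 0, 0]], dr=[[0, 0, 0], [0, 0, 0]], grip=[0, 0])

```text
t: 10.25
tool_pos: [0.5524, -0.207, 0.1117]
tool_rot: [-1.571, 0.001, 0.001]
contact_force: [1.0, -0.7, 0.4]
opening: 0.0204
```

Held. Pull up gently.

servo_tool(delta_pos=[[0, -0.004, 0], [0, -0.004, 0], [0, -0.004, 0], [0, -0.004, 0], [0, -0.005, 0]], dr=[[0, 0, 0], [0, 0, 0], [0, 0, 0], [0, 0, 0], [0, 0, 0]], grip=[0, 0, 0, 0, 0])

```text
t: 10.88
tool_pos: [0.551, -0.206, 0.1171]
tool_rot: [-1.57, -0.0, -0.001]
contact_force: [9.6, -5.0, -17.7]
opening: 0.02
```

servo_tool(delta_pos=[[0, -0.01, 0], [0, -0.01, 0], [0, -0.01, 0], [0, 0, 0], [0, 0, 0]], dr=[[0, 0, 0], [0, 0, 0], [0, 0, 0], [0, 0, 0], [0, 0, 0]], grip=[0, 0, 0, 0, 0])

```text
t: 11.5
tool_pos: [0.5502, -0.206, 0.1442]
tool_rot: [-1.569, 0.001, -0.001]
contact_force: [0.1, -0.5, -2.0]
opening: 0.0201
```

```bash

python3 - <<'E'
from h import *
c=snap("w9","wrist"); o=obs(); print(o["t"],o["tool_pos"],o["contact_force"],o["opening"])
Rt=R.from_rotvec(o["tool_rot"]);print("dr to vertical deg",np.degrees((Rt.inv()*R.from_rotvec([-np.pi/2,0,0])).as_rotvec()))
im=cv2.imread("pics/w9.png"); cv2.imwrite("pics/w9z.png",cv2.resize(im[130:330,200:460],None,fx=3,fy=3,interpolation=cv2.INTER_CUBIC))
snap("s1","scene");snap("d1","side")
a=cv2.imread("pics/s1.png")[160:280,200:300];b=cv2.imread("pics/d1.png")[180:300,290:390]
cv2.imwrite("pics/sd.png",cv2.resize(cv2.hconcat([a,b]),None,fx=4,fy=4,interpolation=cv2.INTER_CUBIC))
E
```

```text
11.55 [ 0.55035572 -0.20602619  0.14427127] [ 0.90071632 -0.24734839 -0.35128505] 0.01969875384288837
dr to vertical deg [-0.06665645 -0.0668801   0.02139457]
```

View pics/w9z.png

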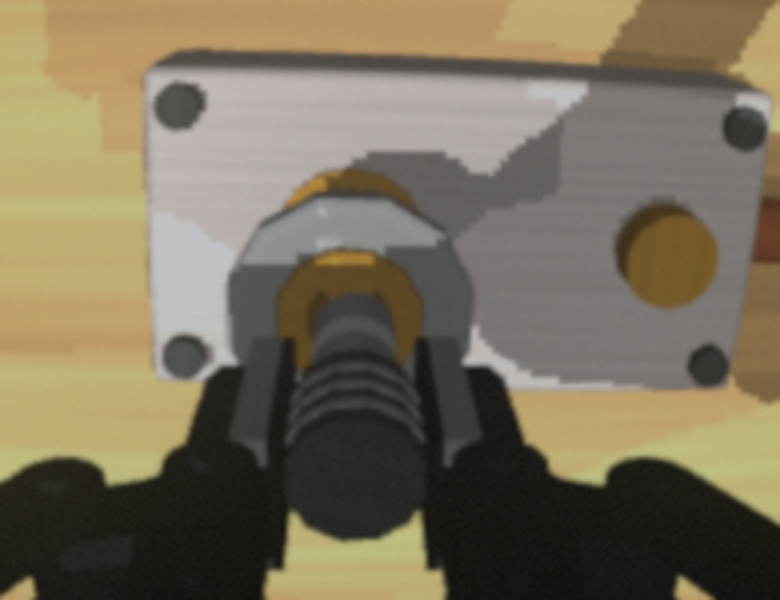

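View pics/sd.png

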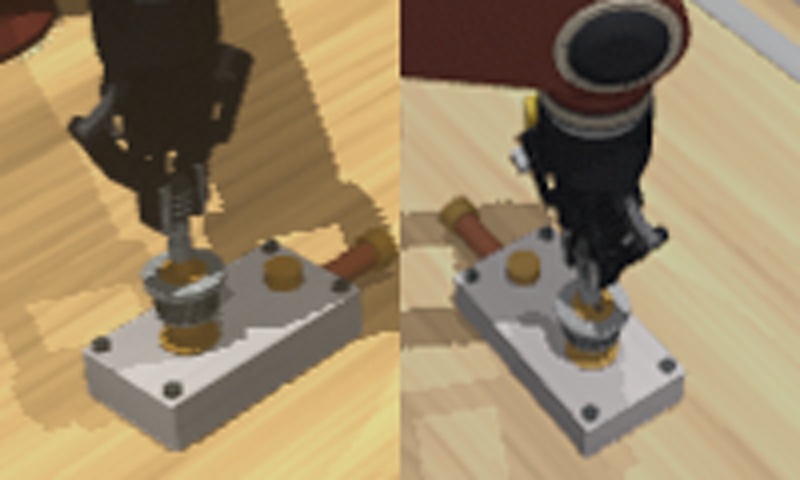

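```bash

python3 - <<'E'
from h import *
c=ld("w9");p=np.array([.5504,-.2060,.1443])
for h in(.012,.014,.016,.018):
  print(h,"top centre/near/far",[((proj(c,p+[s,0,h])-[200,130])*3)[0].round(0) for s in(0,-.011,.011)])
for h in(.016-.058,):
  print(h,[((proj(c,p+[s,0,h])-[200,130])*3)[0].round(0) for s in(0,-.008,.008)])
E
```

```text
0.012 top centre/near/far [array([355., 468.]), array([355., 402.]), array([355., 528.])]
0.014 top centre/near/far [array([355., 475.]), array([355., 409.]), array([355., 536.])]
0.016 top centre/near/far [array([355., 483.]), array([355., 416.]), array([355., 544.])]
0.018 top centre/near/far [array([355., 490.]), array([355., 423.]), array([355., 552.])]
-0.042 [array([354., 322.]), array([354., 285.]), array([354., 359.])]
```

servo_tool(delta_pos=[[0, -0.01, 0.03], [0, 0, 0.05], [0, 0, 0.055], [0, 0, 0.055], [0, 0, 0.055]], dr=[[0, 0, 0], [0, 0, 0], [0, 0, 0], [0, 0, 0], [0, 0, 0]], grip=[0, 0, 0, 0, 0])

```text
t: 12.28
tool_pos: [0.5507, 0.0422, 0.154]
tool_rot: [-1.569, 0.008, -0.007]
contact_force: [-0.0, -0.4, -1.1]
opening: 0.02
```

servo_tool(delta_pos=[[0, 0, 0.05], [0, 0, 0.03], [0, 0, 0.0], [0, 0, 0]], dr=[[0, 0, 0], [0, 0, 0], [0, 0, 0], [0, 0, 0]], grip=[0, 0, 0, 0])

```text
t: 12.78
tool_pos: [0.5498, 0.128, 0.1533]
tool_rot: [-1.57, 0.004, -0.001]
contact_force: [1.7, -0.7, -1.5]
opening: 0.0201
```

```bash

cat >> h.py <<'E'
def st():
    o=obs(); Rt=R.from_rotvec(o["tool_rot"]); print(round(o["t"],2),o["tool_pos"].round(4),"F",np.round(o["contact_force"],1),"op",round(o["opening"],4),"dr",np.degrees((Rt.inv()*R.from_rotvec([-np.pi/2,0,0])).as_rotvec()).round(2))
    print("to hole, tool axes",Rt.as_matrix().T@(np.array([.5527,.1152,o["tool_pos"][2]])-o["tool_pos"]))
E
python3 - <<'E'
from h import *
st()
c=snap("w10","wrist")
print((proj(c,[.5527,.1152,.045])-[200,130])*3)
im=cv2.imread("pics/w10.png"); cv2.imwrite("pics/w10z.png",cv2.resize(im[130:330,200:460],None,fx=3,fy=3,interpolation=cv2.INTER_CUBIC))
E
```

```text
12.78 [0.5498 0.128  0.1533] F [ 1.7 -0.7 -1.5] op 0.0201 dr [-0.07 -0.19 -0.12]
to hole, tool axes [ 2.95016238e-03 -2.24209136e-05 -1.28026703e-02]
[[305.73911255 234.17855884]]
```

View pics/w10z.png

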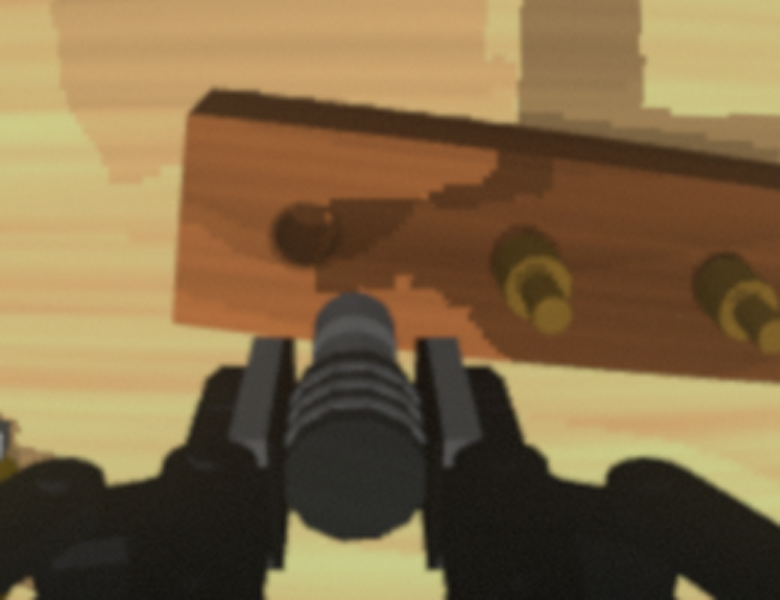

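servo_tool(delta_pos=[[0.001, 0, -0.0065], [0.001, 0.02, -0.0063], [0, 0.02, 0], [0, 0, 0]], dr=[[0, 0, 0], [0, 0, 0], [0, 0, 0], [0, 0, 0]], grip=[0, 0, 0, 0])

```text
t: 13.32
tool_pos: [0.5514, 0.1102, 0.1096]
tool_rot: [-1.57, 0.01, -0.004]
contact_force: [0.3, 0.2, -0.5]
opening: 0.0203
```

```bash

python3 - <<'E'
from h import *
st()
c=snap("w11","wrist"); snap("s2","scene");snap("d2","side")
im=cv2.imread("pics/w11.png"); cv2.imwrite("pics/w11z.png",cv2.resize(im[130:330,200:460],None,fx=3,fy=3,interpolation=cv2.INTER_CUBIC))
a=cv2.imread("pics/s2.png")[130:230,290:390];b=cv2.imread("pics/d2.png")[140:240,230:330]
cv2.imwrite("pics/sd2.png",cv2.resize(cv2.hconcat([a,b]),None,fx=4,fy=4,interpolation=cv2.INTER_CUBIC))
print((proj(c,[.5527,.1152,.045])-[200,130])*3,(proj(ld("s2"),[[.5527,.1152,.045],[.5527,.1152,.1]])-[290,130])*4,(proj(ld("d2"),[[.5527,.1152,.045],[.5527,.1152,.1]])-[230,140])*4+[400,0])
E
```

```text
13.32 [0.5514 0.1102 0.1096] F [ 0.3  0.2 -0.5] op 0.0203 dr [-0.03 -0.52 -0.22]
to hole, tool axes [ 1.24983568e-03 -2.28067562e-06  5.00615721e-03]
[[376.90110826 287.40323253]] [[136.70118504 250.41736774]
 [136.92486785 187.01324138]] [[584.12742974 245.8708462 ]
 [578.92111177 198.42851924]]
```

View pics/w11z.png

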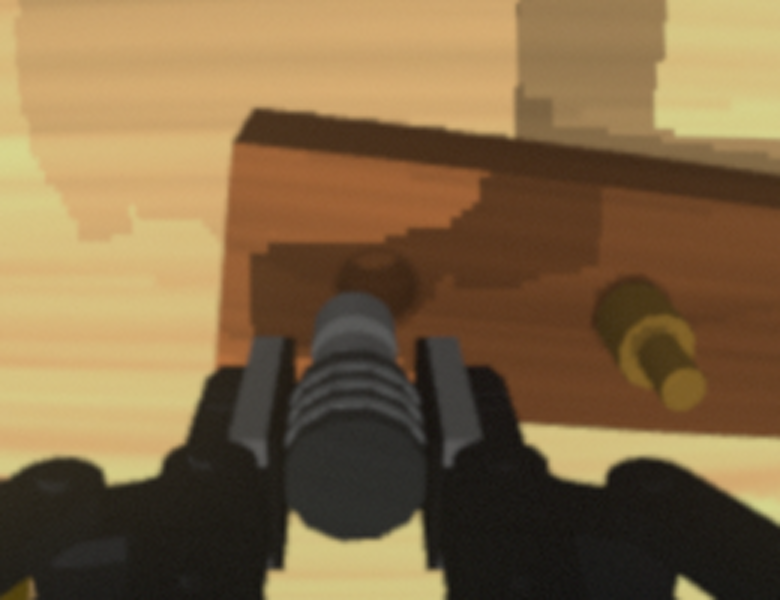

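View pics/sd2.png

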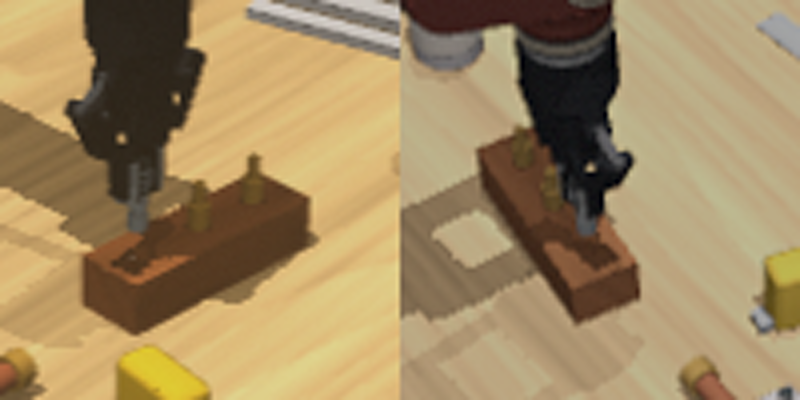

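servo_tool(delta_pos=[[0.0005, 0.008, 0.005], [0, 0, 0], [0, 0, 0]], dr=[[0, -0.5, -0.2], [0, 0, 0], [0, 0, 0]], grip=[0, 0, 0])

```text
t: 13.85
tool_pos: [0.5551, 0.1165, 0.106]
tool_rot: [-1.569, -0.008, -0.006]
contact_force: [0.3, -0.3, -0.9]
opening: 0.0206
```

```bash

python3 - <<'E'
from h import *
st()
c=snap("w12","wrist"); o=obs();p=o["tool_pos"]
im=cv2.imread("pics/w12.png"); cv2.imwrite("pics/w12z.png",cv2.resize(im[180:280,260:380],None,fx=6,fy=6,interpolation=cv2.INTER_CUBIC))
t=np.linspace(0,2*np.pi,8,endpoint=False);cc=np.c_[np.cos(t),np.sin(t),0*t]
print((proj(c,[.5527,.1152,.045]+cc[::2]*.0088)-[260,180]).round(1)*6)
print((proj(c,p+[0,0,-.0425]+cc[::2]*.008)-[260,180]).round(1)*6)
E
```

```text
13.85 [0.5551 0.1165 0.106 ] F [ 0.3 -0.3 -0.9] op 0.0206 dr [-0.07  0.08  0.48]
to hole, tool axes [-2.41335080e-03 -2.19312696e-05 -1.29722644e-03]
[[336.  323.4]
 [417.6 249. ]
 [336.  171.6]
 [255.  248.4]]
[[348.  408. ]
 [428.4 335.4]
 [348.6 260.4]
 [267.6 335.4]]
```

View pics/w12z.png

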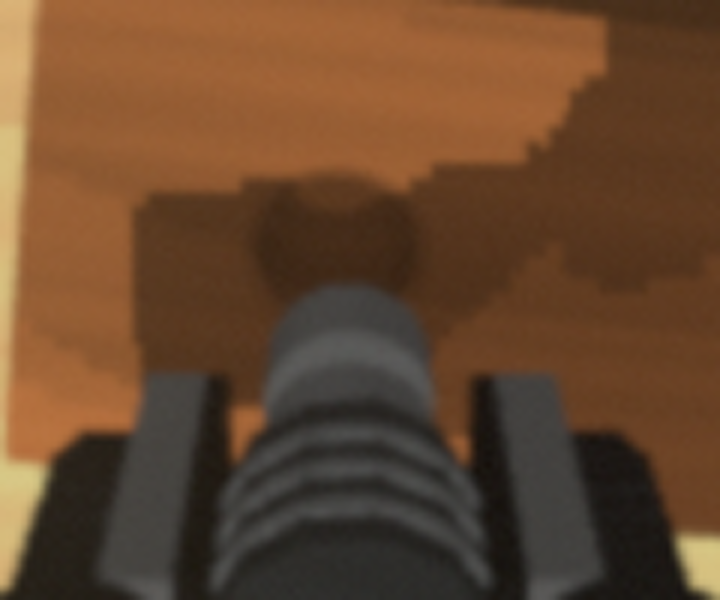

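servo_tool(delta_pos=[[-0.003, 0.005, -0.0013], [0, 0.003, 0], [0, 0, 0], [0, 0, 0]], dr=[[0, 0, 0.4], [0, 0, 0], [0, 0, 0], [0, 0, 0]], grip=[0, 0, 0, 0])

```text
t: 14.4
tool_pos: [0.5518, 0.1151, 0.0974]
tool_rot: [-1.57, -0.002, 0.0]
contact_force: [-0.0, 0.2, -1.8]
opening: 0.0202
```

```bash

python3 - <<'E'
from h import *
st()
c=snap("w13","wrist"); st()
im=cv2.imread("pics/w13.png"); cv2.imwrite("pics/w13z.png",cv2.resize(im[180:280,260:380],None,fx=6,fy=6,interpolation=cv2.INTER_CUBIC))
t=np.linspace(0,2*np.pi,8,endpoint=False);cc=np.c_[np.cos(t),np.sin(t),0*t]
print((proj(c,[.5527,.1152,.045]+cc[::2]*.0088)-[260,180]).round(1)*6)
E
```

```text
14.4 [0.5518 0.1151 0.0974] F [-0.   0.2 -1.8] op 0.0202 dr [-0.07  0.08  0.05]
to hole, tool axes [8.63831535e-04 8.56182360e-07 1.03201413e-04]
14.45 [0.5518 0.1151 0.0974] F [ 0.2 -0.1 -1. ] op 0.0201 dr [-0.07  0.08  0.04]
to hole, tool axes [8.99543415e-04 8.36128169e-07 1.08447959e-04]
[[349.2 387.6]
 [433.2 310.8]
 [349.2 231.6]
 [265.2 310.8]]
```

View pics/w13z.png

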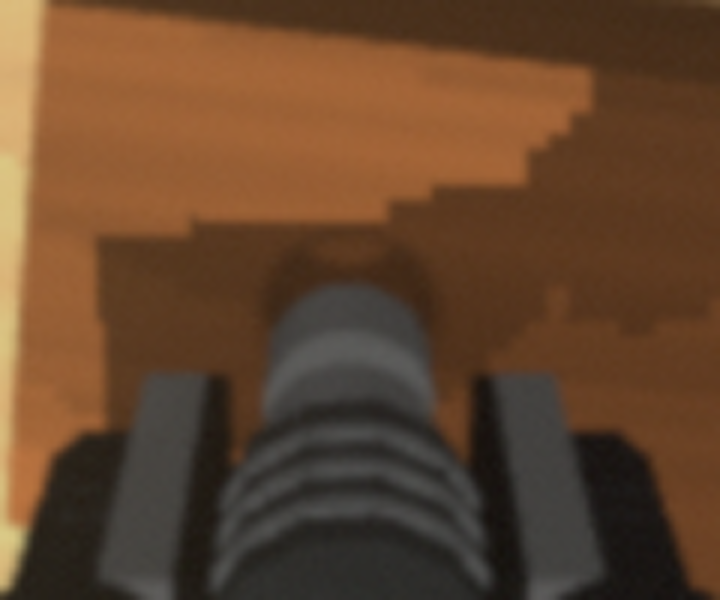

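servo_tool(delta_pos=[[0, 0.003, 0], [0, 0.003, 0], [0, 0.002, 0], [0, 0.0, 0]], dr=[[0, 0, 0], [0, 0, 0], [0, 0, 0], [0, 0, 0]], grip=[0, 0, 0, 0])

```text
t: 14.95
tool_pos: [0.5518, 0.1151, 0.0888]
tool_rot: [-1.57, -0.002, 0.001]
contact_force: [-0.3, 0.3, -1.0]
opening: 0.0205
```

```bash

python3 - <<'E'
from h import *
c=snap("w14","wrist"); st()
im=cv2.imread("pics/w14.png"); cv2.imwrite("pics/w14z.png",cv2.resize(im[180:280,260:380],None,fx=6,fy=6,interpolation=cv2.INTER_CUBIC))
t=np.linspace(0,2*np.pi,8,endpoint=False);cc=np.c_[np.cos(t),np.sin(t),0*t]
print((proj(c,[.5527,.1152,.045]+cc[::2]*.0088)-[260,180]).round(1)*6)
E
```

```text
15.0 [0.5519 0.1151 0.089 ] F [ 0.2  0.1 -1.5] op 0.0202 dr [-0.07  0.08  0.06]
to hole, tool axes [7.89203577e-04 8.89167874e-07 6.92210738e-05]
[[349.2 421.8]
 [436.8 342.6]
 [349.2 261. ]
 [261.6 342.6]]
```

View pics/w14z.png

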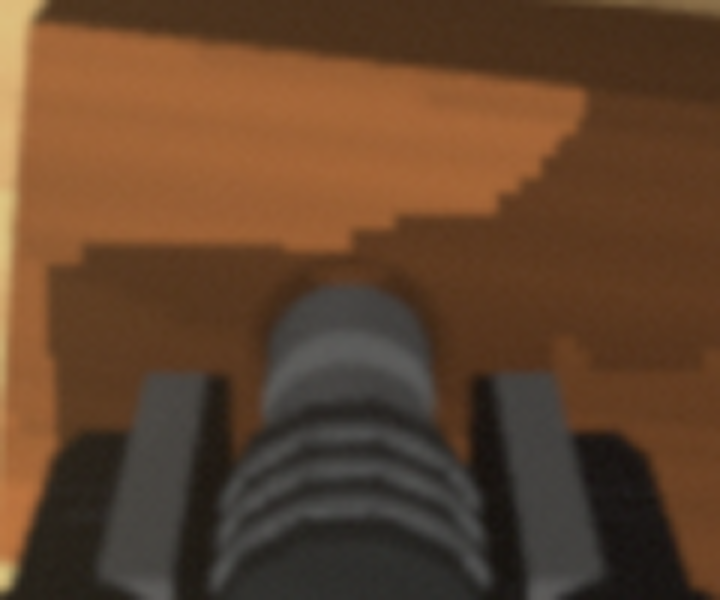

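servo_tool(delta_pos=[[-0.0003, 0.002, 0], [0, 0.002, 0], [0, 0.002, 0], [0, 0.002, 0]], dr=[[0, 0, 0], [0, 0, 0], [0, 0, 0], [0, 0, 0]], grip=[0, 0, 0, 0])

```text
t: 15.5
tool_pos: [0.5519, 0.1152, 0.0808]
tool_rot: [-1.569, -0.002, -0.0]
contact_force: [-0.1, -0.3, -1.2]
opening: 0.0203
```

servo_tool(delta_pos=[[0, 0.002, 0], [0, 0.002, 0], [0, 0.002, 0], [0, 0.002, 0], [0, 0.002, 0]], dr=[[0, 0, 0], [0, 0, 0], [0, 0, 0], [0, 0, 0], [0, 0, 0]], grip=[0, 0, 0, 0, 0])

```text
t: 16.12
tool_pos: [0.5519, 0.1151, 0.07]
tool_rot: [-1.569, -0.002, -0.0]
contact_force: [0.7, -0.0, -1.7]
opening: 0.0203
```

servo_tool(delta_pos=[[0, 0.002, 0], [0, 0.002, 0], [0, 0.001, 0], [0, 0, 0]], dr=[[0, 0, 0], [0, 0, 0], [0, 0, 0], [0, 0, 0]], grip=[0, 0, 0, 0])

```text
t: 16.62
tool_pos: [0.5517, 0.1151, 0.0644]
tool_rot: [-1.57, -0.002, 0.0]
contact_force: [0.1, 0.5, -1.4]
opening: 0.0203
```

```bash

python3 - <<'E'
from h import *
c=snap("w15","wrist"); st()
im=cv2.imread("pics/w15.png"); cv2.imwrite("pics/w15z.png",cv2.resize(im[130:330,200:460],None,fx=3,fy=3,interpolation=cv2.INTER_CUBIC))
snap("s3","scene");snap("d3","side")
a=cv2.imread("pics/s3.png")[130:230,290:390];b=cv2.imread("pics/d3.png")[140:240,230:330]
cv2.imwrite("pics/sd3.png",cv2.resize(cv2.hconcat([a,b]),None,fx=4,fy=4,interpolation=cv2.INTER_CUBIC))
E
```

```text
16.68 [0.5518 0.1151 0.0644] F [ 0.6  1.  -0.7] op 0.02 dr [-0.07  0.08  0.07]
to hole, tool axes [9.32512938e-04 1.23337815e-06 5.49499055e-05]
```

View pics/w15z.png

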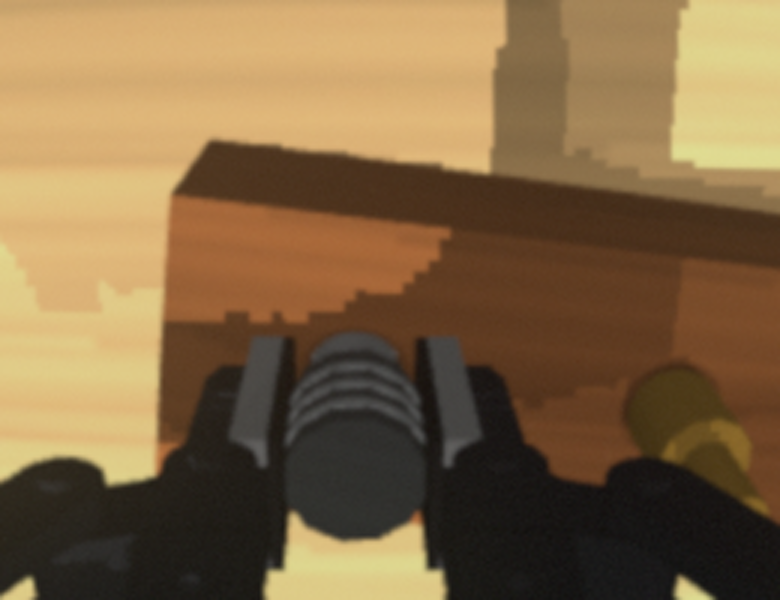

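View pics/sd3.png

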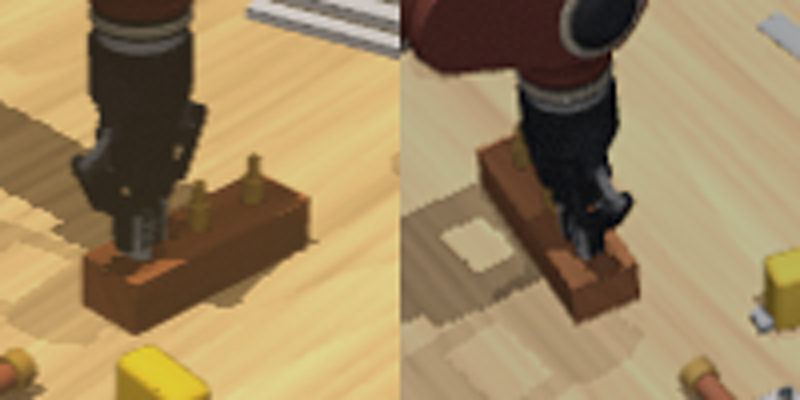

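servo_tool(delta_pos=[[0, 0.002, 0], [0, 0.0015, 0], [0, 0, 0]], dr=[[0, 0, 0], [0, 0, 0], [0, 0, 0]], grip=[0, 0, 0], grip_force=20)

```text
t: 17.15
tool_pos: [0.5519, 0.1152, 0.061]
tool_rot: [-1.569, -0.002, -0.0]
contact_force: [0.4, 0.0, -0.3]
opening: 0.0206
```

servo_tool(delta_pos=[[0, 0.001, 0], [0, 0, 0]], dr=[[0, 0, 0], [0, 0, 0]], grip=[0, 0])

```text
t: 17.4
tool_pos: [0.5519, 0.1152, 0.0599]
tool_rot: [-1.569, -0.002, -0.0]
contact_force: [0.7, -0.1, -1.4]
opening: 0.0204
```

servo_tool(delta_pos=[[0, 0, 0], [0, 0, 0], [0, 0, 0], [0, 0, 0], [0, 0, 0]], dr=[[0, 0, 0], [0, 0, 0], [0, 0, 0], [0, 0, 0], [0, 0, 0]], grip=[0.245, 0.25, 0.26, 0.28, 0.32])

```text
t: 18.02
tool_pos: [0.5526, 0.1152, 0.0607]
tool_rot: [-1.569, -0.004, -0.001]
contact_force: [0.7, 0.1, -0.5]
opening: 0.0274
```

```bash

python3 - <<'E'
from h import *
c=snap("w16","wrist"); st()
im=cv2.imread("pics/w16.png"); cv2.imwrite("pics/w16z.png",cv2.resize(im[130:330,200:460],None,fx=3,fy=3,interpolation=cv2.INTER_CUBIC))
for h in (.069,.071,.077): print(h,[((proj(c,[.5527+s,.1152,h])-[200,130])*3)[0].round(0) for s in(0,-.011,.011)])
E
```

```text
18.07 [0.5526 0.1152 0.0607] F [-1.3  0.6 -0.4] op 0.0272 dr [-0.08  0.07  0.19]
to hole, tool axes [ 5.96395728e-05  1.88276988e-07 -5.72010447e-06]
0.069 [array([355., 454.]), array([355., 389.]), array([355., 513.])]
0.071 [array([355., 461.]), array([355., 396.]), array([355., 521.])]
0.077 [array([355., 483.]), array([355., 416.]), array([355., 544.])]
```

View pics/w16z.png

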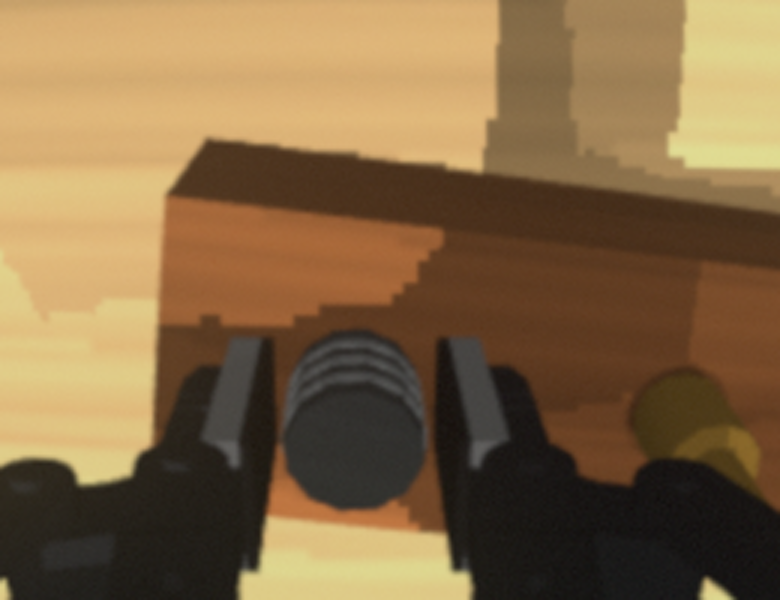

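servo_tool(delta_pos=[[0, -0.003, 0], [0, -0.01, 0], [0, -0.02, 0], [0, -0.04, 0], [0, -0.04, 0]], dr=[[0, 0, 0], [0, 0, 0], [0, 0, 0], [0, 0, 0], [0, 0, 0]], grip=[0.36, 0.38, 0.38, 0.38, 0.38])

```text
t: 18.7
tool_pos: [0.5505, 0.1149, 0.1769]
tool_rot: [-1.57, 0.0, 0.003]
contact_force: [0.5, -0.5, 0.6]
opening: 0.0327
```

servo_tool(delta_pos=[[-0.05, 0, 0], [0, 0, 0], [0, 0, 0]], dr=[[0, 0, 0], [0, 0, 0], [0, 0, 0]], grip=[0.38, 0.38, 0.38])

```text
t: 19.08
tool_pos: [0.5029, 0.1151, 0.1864]
tool_rot: [-1.569, -0.011, -0.009]
contact_force: [-0.3, 0.2, 0.9]
opening: 0.0327
```

```bash

python3 - <<'E'
from h import *
c=snap("w17","wrist"); st()
im=cv2.imread("pics/w17.png"); cv2.imwrite("pics/w17z.png",cv2.resize(im[130:330,200:460],None,fx=3,fy=3,interpolation=cv2.INTER_CUBIC))
for h in (.069,.071,.073): print(h,[((proj(c,[.5527+s,.1152,h])-[200,130])*3)[0].round(0) for s in(0,-.011,.011)])
snap("s4","scene");snap("d4","side")
a=cv2.imread("pics/s4.png")[140:290,200:400];b=cv2.imread("pics/d4.png")[150:300,230:430]
cv2.imwrite("pics/sd4.png",cv2.resize(cv2.vconcat([a,b]),None,fx=2,fy=2,interpolation=cv2.INTER_CUBIC))
E
```

```text
19.12 [0.5026 0.1151 0.1858] F [ 0.1 -0.3  0.3] op 0.0324 dr [-0.12  0.07  0.62]
to hole, tool axes [5.00871817e-02 5.38328231e-04 3.78890009e-05]
0.069 [array([353., 371.]), array([353., 337.]), array([353., 403.])]
0.071 [array([353., 374.]), array([353., 340.]), array([353., 406.])]
0.073 [array([353., 377.]), array([353., 343.]), array([353., 410.])]
```

View pics/w17z.png

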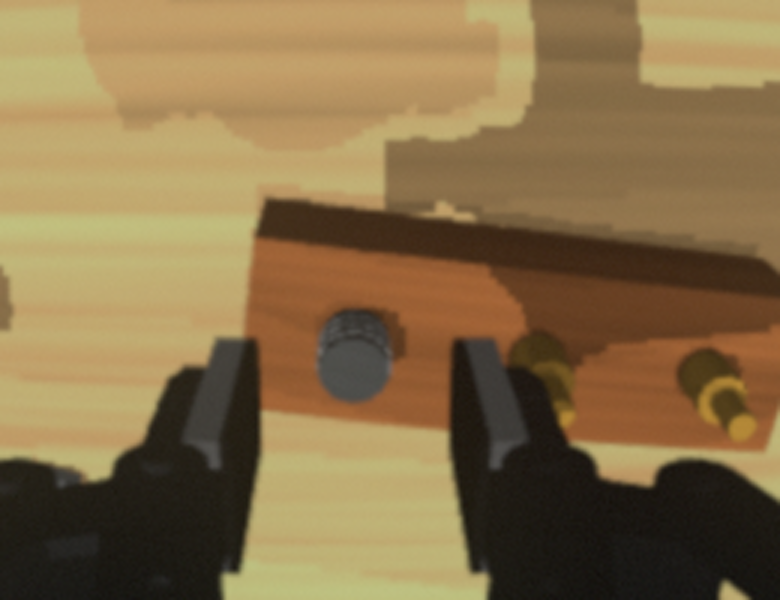

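View pics/sd4.png

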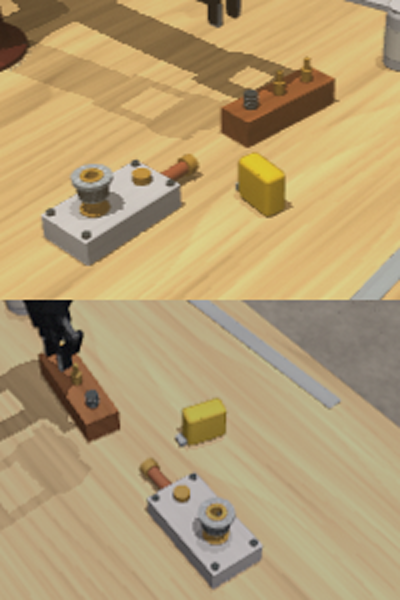

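```bash
python3 -c "
from station import ctrl
print(ctrl.finish_job())"
```

```text
the job is handed in; nothing more can be done
None
```

The nipple is out of the coupling and standing tip-down in the empty rack hole, and I handed the job in at about 19 s of the 58 s allowed. The hand-in gave no verdict.

- **Sleeve:** I pushed it back in small steps with the fingertips astride the nipple. The highest vertical reading was about 11 N at the stop, and about 12 N counting the sideways drag. The wrist picture showed the nipple up about 6 mm, with its head top at about 128 mm, and the sleeve staying back.
- **Pull:** The highest reading during the pull was about 21 N. After it, the scene and side pictures show the sleeve forward again, level with the socket tube. I judged this by eye and did not measure it to the 1.5 mm tolerance.
- **Parking:** The nipple went into the hole with no measurable contact force. I could not lower it all the way, because the fingertips reach past the head and would have hit the wood. I opened the fingers slowly and it dropped the last 7 mm or so by itself. That landing force was not measured.

**Last checks:** In the wrist picture the head top was within about 1 mm of fully seated, on the hole axis within about 1 mm, and it looked upright. The gripper was clear of everything. The tape measure looked unmoved in the final pictures. The robot did not go near the can or the offcut, but I did not measure any of the three again.

**Disagreement:** The scene and side cameras put the hole 1 to 8 mm farther out in x than the wrist camera. I followed the wrist camera, and the nipple going in freely bore it out.

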